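# Put the wooden mallet away head down in its clay jar

## Task

Pick up the small wooden mallet near the end of its handle and lift it level off the table. Ease your grip so that its heavy head swings down by itself and it hangs between the fingers, grip it firmly again, lower it into the empty red clay jar until its head is on the bottom, and let go so that it stays there head down with the handle sticking up out of the jar. Leave the small grey cup and the pot with the brush where they are.

Things in the scene. Friction and masses are not known exactly. Their poses are not given: they have to be found in the camera images.
- mallet: small turned brown wooden mallet lying on its side, 162 mm long, only its head touching the table; may roll. 0.13 to 0.2 kg, centre of mass 88 mm from mallet_grip towards the head. Held at mallet_grip with 35 N or more it stays near level; at 4 to 5 N it swings down in 1 s, sliding 5 to 25 mm; easing on to 3 N with a small shake along the swing then settles it plumb. Origin: on the table under its middle
- mallet_grip (a point): the place to grip the mallet: on the axis of its plain round handle (16 mm thick), 25 mm from the butt end, about 18 mm above the table as it lies. x runs along the handle out to the butt end, away from the head, so it points straight up when the mallet hangs head down; z is up as the mallet first lies
- mallet_head (a point): the centre of the mallet's head, a cylinder 37 mm in diameter and 60 mm long on the same axis as the handle, 107 mm from mallet_grip. Its flat outer end is 30 mm further out, so hanging plumb the mallet reaches 137 mm below mallet_grip. Axes as mallet_grip's
- jar: the empty round red terracotta jar, tapering like a flowerpot, with a thick rim; 82 mm high, 112 mm over the rim, standing open end up; mouth about 100 mm and inside at the bottom about 76 mm wide, inner floor 6 mm above its underside; 0.7 kg, loose. Origin at the centre of its underside, z up
- slip_cup: bystander: a small grey-brown cup, 65 mm wide and 47 mm high, nearly full of slip; leave it. Origin at the centre of its underside, z up
- brush_pot: bystander: a taller, narrower red clay pot 85 mm wide and 118 mm high with a bristle brush in it; leave it. Origin at the centre of its underside, z up
Things that resemble listed ones, but are neither listed nor needed, are in the scene too. There is more than one size of the jar; the one meant has the size given above.

How it is judged:
By the outcome, as a careful person would: the job done as asked, in the order asked, and still so for the second after the job is handed in, with the robot touching nothing.
It also fails if it takes over 61 s, if anything falls off the work surface, if the arm or the gripper's body presses on something with over 40 N, if the wrist force passes 120 N, or if a joint passes its speed limit or range.

## Robot

A 7-joint arm with a two-finger parallel gripper is mounted at the origin on a cart in front of the work surface, level with it; the furniture and walls round the work are solid. World frame = base frame: x ahead of the robot, y to its left, z up, the work surface at z = 0. Lengths are in m, angles in rad, forces in N, time in s.
With the tool pointing down it reaches from about 0.4 to 0.85 m from the base axis. Payload 10.4 kg.
Tool frame: the origin (TCP) lies at the very end of the fingers, on their centre line; the grasp point (between the pads) lies 19 mm behind it; x points along the fingers, z is the direction in which the jaws open and shut, and the axes are right-handed (so a half turn about x gives the same grasp; the last joint's range is limited). The gripper opens to 85 mm and grips with 20 to 120 N. Pads are 22 mm wide; open, the fingers measure 114 mm over their backs; the gripper's body (76 mm by 85 mm) begins 54 mm behind the grasp point. The pads swing forward as they close: fully open they stand 13 mm farther back than shut.
Start: joints at [-1.363, 0.332, -0.065, 1.46, 0.022, 1.35, -0.088], TCP at [0.143, 0.608, 0.231] pointing down, gripper open.
Joint ranges: [-2.6, 2.6], [-0.5, 2.12], [-1.47, 1.34], [0.16, 2.42], [-1.27, 4.41], [0.06, 2.06], [-2.6, 2.6]. Speed limits (rad/s): [2.22, 2.22, 2.79, 2.79, 3.14, 3.14, 3.14].

## Interface

Orientations are given as a unit quaternion [x, y, z, w].
In Python, from workcell import get_obs, camera, camera_info, hand_in gives the robot as it stands.
- The arm moves only by the tool move_arm, never from a script. Its argument "motion" is text: rows parted by semicolons, each of 4 numbers parted by spaces: the shift along the world's x, y, z in m, then the turn about the world's z in rad. In form: tx ty tz spin; .... A call has 1 to 10 rows; each row is the pose to reach, as a shift and turn from the pose commanded when the call began; what a row does not reach only later rows make up. A row lasts 1/8 s, in which the tool goes at most 62.5 mm and 10.7 degrees, less where a joint would pass 70% of its speed; a pose out of reach is approached as far as the arm can. A call with a gripper value outside its range is refused whole. "grip" is the opening, from 0 (shut) to 1 (fully open), set as the call begins (left out, the last holds). The fingers move at their own pace and stop on an object; "force" is the grip in N (left out, the last holds). Time passes only in rows, so rows that repeat a pose let the fingers close. It gives the time, the measured TCP pose, the force and the opening at its end, in the units of the state.
- get_obs(): the state, without advancing time (a new reading comes with each control period).
- camera(name): name is "scene" or "top" or "wrist"; returns (picture, depth): 480x640x3 uint8, red, green, blue; 480x640 float32, m along the optical axis (not along the pixel's ray), 0 where there is no reading.
- camera_info(name): a dict with "camera_matrix" (3x3 intrinsics, pixels), "eye" and "attitude" of the camera in the world. Camera axes: x right, y up, looking along -z (the intrinsics and any distortion apply to the point x, -y, -z); pixel columns grow to the right and rows downward; lengths in m; the calibration is good to about 2 mm. A picture is of the moment at which its call begins: read the wrist's pose just before it. camera_info takes no time and is no camera call; for the wrist camera it gives the pose at the moment of the call.
- hand_in(): hands the job in, once; it reports no verdict.
The state is a dict: "clock": time; "joint_pos": joint angles; "joint_velocities": joint speeds; "tau": joint torques, N m; "position": TCP position; "ee_rot": TCP orientation; "ft_force": force on the tool from outside, world axes, zero at the start; "torque": the same for the moment, N m; "grip_width": opening from 0.0 (shut) to 1.0 (fully open).
Only numpy, scipy, OpenCV 4.12 (cv2) and the standard library are available. Lean on these libraries where they do the work, as an engineer would, in place of code of your own. Each camera call takes 0.05 s, during which the arm holds its last target.

## Working session

There is one attempt and no reset: what is moved stays moved. The work goes in short steps, Python scripts to look and compute and a tool call to move; the robot and the scene stay as the last step left them, time stands still between calls to the robot, and variables do not carry over. Pictures are saved under pics/ and viewed, and the job is handed in when it is done.

Besides the shell and the picture viewer there is one more tool, called after "Call:" as name(argument=value, ...) on one line, values as JSON. move_arm: Moves the arm, as the interface text tells. Its arguments: {"type":"object","properties":{"motion":{"type":"string"},"grip":{"type":"number"},"force":{"type":"number"}},"required":["motion"]}

```bash
mkdir -p pics; ls
python3 - <<'E'
from workcell import *
import cv2,numpy as np
o=get_obs();print({k:np.round(v,3) for k,v in o.items()})
for n in("scene","top"):
    i=camera_info(n);print(n,i)
    p,d=camera(n);cv2.imwrite(f"pics/{n}0.png",p[:,:,::-1]);np.savez(f"{n}0.npz",p=p,d=d)
E
```

```text
pics
{'clock': np.float64(0.0), 'joint_pos': array([-1.363,  0.333, -0.065,  1.461,  0.022,  1.35 , -0.089]), 'joint_velocities': array([ 0.001, -0.001,  0.   ,  0.002,  0.001, -0.001, -0.001]), 'tau': array([ 0.0000e+00, -6.2545e+01,  4.9000e-02, -3.9160e+01,  1.6000e-02,
        1.0000e-02,  0.0000e+00]), 'position': array([0.143, 0.608, 0.231]), 'ee_rot': array([-0.439,  0.555,  0.439,  0.554]), 'ft_force': array([ 0.583, -0.779, -1.076]), 'torque': array([ 0.016,  0.013, -0.025]), 'grip_width': np.float64(0.997)}
scene {'camera_matrix': array([[437.30886458,   0.        , 313.12256202],
       [  0.        , 437.30886458, 247.09172375],
       [  0.        ,   0.        ,   1.        ]]), 'eye': array([ 0.25073084, -0.84530578,  0.60443393]), 'attitude': array([ 0.40316896, -0.09805304, -0.19785594,  0.88808413])}
top {'camera_matrix': array([[549.20088819,   0.        , 321.13317171],
       [  0.        , 549.20088819, 240.00758958],
       [  0.        ,   0.        ,   1.        ]]), 'eye': array([ 0.40866157, -0.26816264,  0.93308479]), 'attitude': array([ 0.04428158, -0.06076323, -0.69540795,  0.71467108])}
```

View pics/scene0.png

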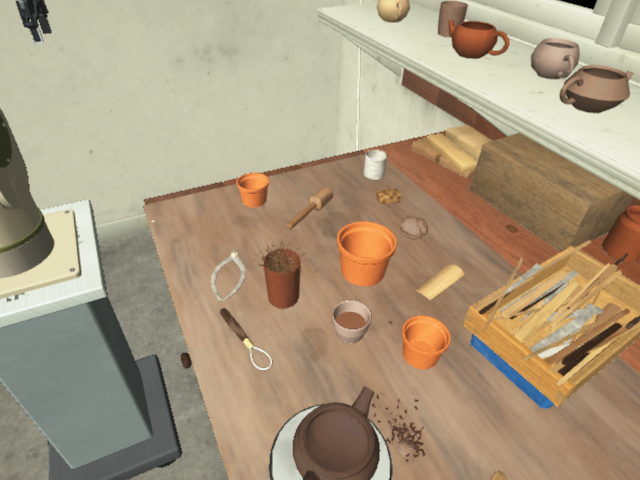

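View pics/top0.png

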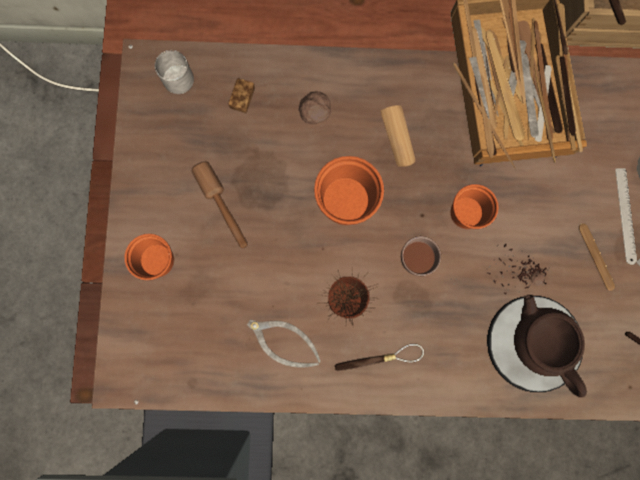

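The top view shows the mallet with its head near (207,180) and its butt near (243,243). There are three orange jars, at (349,190), (149,257) and (475,208). The cup is at (420,256) and the brush pot at (348,297). Next I'll measure them.

```bash
cat > h.py <<'E'
import numpy as np,cv2
from scipy.spatial.transform import Rotation as R
def rays(info,uv):
    K=info["camera_matrix"];uv=np.atleast_2d(np.asarray(uv,float))
    c=np.c_[(uv[:,0]-K[0,2])/K[0,0],-(uv[:,1]-K[1,2])/K[1,1],-np.ones(len(uv))]
    return info["eye"],R.from_quat(info["attitude"]).apply(c)
def plane(info,uv,z):
    e,r=rays(info,uv);return e+r*((z-e[2])/r[:,2])[:,None]
def dep(info,uv,d):
    e,r=rays(info,uv);return e+r*np.asarray(d).reshape(-1,1)
E
python3 - <<'E'
from h import *;from workcell import *
i=camera_info("top");f=np.load("top0.npz");p,d=f["p"],f["d"]
vv,uu=np.mgrid[0:480,0:640]
X=dep(i,np.c_[uu.ravel(),vv.ravel()],d.ravel()).reshape(480,640,3);X[d==0]=np.nan
tbl=X[100:380,260:300,2];print("table z",np.nanmedian(tbl))
hsv=cv2.cvtColor(p,cv2.COLOR_RGB2HSV)
for name,(u0,v0,u1,v1) in dict(big=(305,145,395,235),left=(115,225,185,290),right=(440,175,510,240),cup=(395,230,445,282),pot=(320,268,378,325)).items():
    W=X[v0:v1,u0:u1].reshape(-1,3);W=W[np.isfinite(W[:,2])]
    top=np.percentile(W[:,2],99) 
    rim=W[(W[:,2]>top-.006)&(W[:,2]<top+.006)].astype(np.float32)
    c,r=cv2.minEnclosingCircle(rim[:,:2].copy());print(name,"top",round(top,3),"c",np.round(c,4),"diam",round(2*r,4), "median",np.round(np.median(rim,0),3))
# mallet
W=X[150:256,185:256];m=(W[:,:,2]>.008).astype(np.uint8)
n,l,s,c=cv2.connectedComponentsWithStats(m);k=1+np.argmax(s[1:,4]);P=W[l==k];print(s[k],len(P))
xy=P[:,:2];mu=xy.mean(0);_,_,V=np.linalg.svd(xy-mu,full_matrices=False);a=V[0]
t=(xy-mu)@a;w=(xy-mu)@V[1]
for q in np.arange(t.min(),t.max(),.01):
    k=(t>=q)&(t<q+.01);print(round(q,3),np.round((mu+q*a+.005*a),4),"w",np.round([w[k].min(),w[k].max()],4),"z",np.round([P[k,2].max(),P[k,2].min()],4))
print(mu,a,t.min(),t.max())
E
```

```text
table z -0.0010455742855328687
big top 0.082 c [ 0.6189 -0.3292] diam 0.1126 median [ 0.622 -0.331  0.081]
left top 0.055 c [ 0.5061 -0.0109] diam 0.0758 median [ 0.506 -0.006  0.053]
right top 0.055 c [ 0.6039 -0.5404] diam 0.0757 median [ 0.604 -0.544  0.053]
cup top 0.047 c [ 0.5204 -0.4516] diam 0.0652 median [ 0.521 -0.455  0.045]
pot top 0.106 c [ 0.4495 -0.3306] diam 0.085 median [ 0.444 -0.334  0.104]
[   7   12   56   87 1216] 1216
-0.067 [ 0.6651 -0.0788] w [-0.016   0.0162] z [0.0361 0.0201]
-0.057 [ 0.6566 -0.084 ] w [-0.0165  0.0167] z [0.0379 0.0202]
-0.047 [ 0.648  -0.0891] w [-0.0168  0.0173] z [0.0381 0.0193]
-0.037 [ 0.6394 -0.0943] w [-0.0169  0.0174] z [0.0378 0.019 ]
-0.027 [ 0.6309 -0.0995] w [-0.0168  0.0173] z [0.0384 0.0197]
-0.017 [ 0.6223 -0.1046] w [-0.017   0.0176] z [0.0374 0.0096]
-0.007 [ 0.6137 -0.1098] w [-0.0115  0.0121] z [0.0349 0.0089]
0.003 [ 0.6052 -0.115 ] w [-0.0057  0.0063] z [0.0264 0.0172]
0.013 [ 0.5966 -0.1202] w [-0.0059  0.0064] z [0.0259 0.0165]
0.023 [ 0.5881 -0.1253] w [-0.0063  0.0066] z [0.0257 0.0156]
0.033 [ 0.5795 -0.1305] w [-0.0072  0.007 ] z [0.0268 0.0184]
0.043 [ 0.5709 -0.1357] w [-0.0075  0.0074] z [0.0291 0.018 ]
0.053 [ 0.5624 -0.1408] w [-0.0073  0.0078] z [0.0269 0.0173]
0.063 [ 0.5538 -0.146 ] w [-0.0074  0.0075] z [0.0279 0.0166]
0.073 [ 0.5453 -0.1512] w [-0.0072  0.0072] z [0.0272 0.0185]
0.083 [ 0.5367 -0.1563] w [-0.0068  0.0069] z [0.0278 0.0174]
0.093 [ 0.5281 -0.1615] w [-0.0057  0.0049] z [0.0233 0.0159]
[ 0.61230952 -0.11068534] [-0.85605042 -0.51689232] -0.06667986489520583 0.0956130450374369
```

Run:
```python
from h import *;from workcell import *
o=get_obs();M=R.from_quat(o["ee_rot"]).as_matrix();print(M.round(3),o["position"])
z=M[:,2];cur=np.arctan2(z[1],z[0]);a=np.arctan2(-.51689,-.85605)
for k in (1,-1):print((a+k*np.pi/2-cur+np.pi)%(2*np.pi)-np.pi)
```

```text
[[-0.    -0.973  0.229]
 [-0.001  0.229  0.973]
 [-1.    -0.    -0.001]] [0.1428895  0.60808857 0.2305767 ]
-2.3676256355327734
0.7739670180570197
```

Call:
move_arm(motion="0.03 -0.03 0 -0.1; 0.07 -0.07 0 -0.23; 0.11 -0.11 0 -0.36; 0.15 -0.15 0 -0.5; 0.19 -0.19 0 -0.64; 0.23 -0.23 0 -0.78; 0.265 -0.27 0 -0.92; 0.29 -0.31 0 -1.05; 0.31 -0.355 0 -1.2; 0.33 -0.4 0 -1.35", grip=1)

```text
clock: 1.35
position: [0.4733, 0.2068, 0.2311]
ee_rot: [0.005, 0.707, -0.005, 0.707]
ft_force: [1.4, -0.5, -0.6]
grip_width: 1.005
```

Call:
move_arm(motion="0.015 -0.05 0 -0.14; 0.03 -0.1 0 -0.28; 0.045 -0.15 0 -0.42; 0.06 -0.2 0 -0.56; 0.07 -0.25 0 -0.7; 0.075 -0.3 -0.03 -0.84; 0.079 -0.335 -0.06 -0.95; 0.079 -0.355 -0.08 -1.02; 0.079 -0.355 -0.08 -1.02; 0.079 -0.355 -0.08 -1.02")

```text
clock: 2.6
position: [0.5523, -0.1456, 0.1518]
ee_rot: [0.348, 0.616, -0.347, 0.616]
ft_force: [-0.1, -0.3, 0.3]
grip_width: 1.002
```

Run:
```python
from h import *;from workcell import *
o=get_obs();M=R.from_quat(o["ee_rot"]).as_matrix();print(M.round(3),o["position"],o["ft_force"],o["joint_pos"].round(2))
i=camera_info("wrist");p,d=camera("wrist");cv2.imwrite("pics/w1.png",p[:,:,::-1])
print(i["camera_matrix"])
z=M[:,2];print("yaw err",(np.arctan2(-.51689,-.85605)+np.pi/2-np.arctan2(z[1],z[0])+np.pi)%(2*np.pi)-np.pi)
# expected projections of grip/butt/head
P=np.array([[.5519,-.1472,.018],[.5305,-.1601,.018],[.6435,-.0919,.018]])
c=R.from_quat(i["attitude"]).inv().apply(P-i["eye"]);K=i["camera_matrix"]
print(np.c_[K[0,0]*c[:,0]/-c[:,2]+K[0,2],K[1,1]*c[:,1]/c[:,2]+K[1,2]])
```

```text
[[ 0.     0.856  0.517]
 [ 0.     0.517 -0.856]
 [-1.     0.    -0.   ]] [ 0.55234038 -0.145603    0.15181861] [-0.11144277 -0.32856147  0.26443377] [-0.43  0.32  0.74  1.74 -0.24  1.16 -0.66]
[[425.87768425   0.         321.45780053]
 [  0.         425.87768425 243.75226055]
 [  0.           0.           1.        ]]
yaw err 0.0002526560655478072
[[323.67093357 230.25957002]
 [323.60862958 265.4859665 ]
 [323.85840261  56.60091603]]
```

View pics/w1.png

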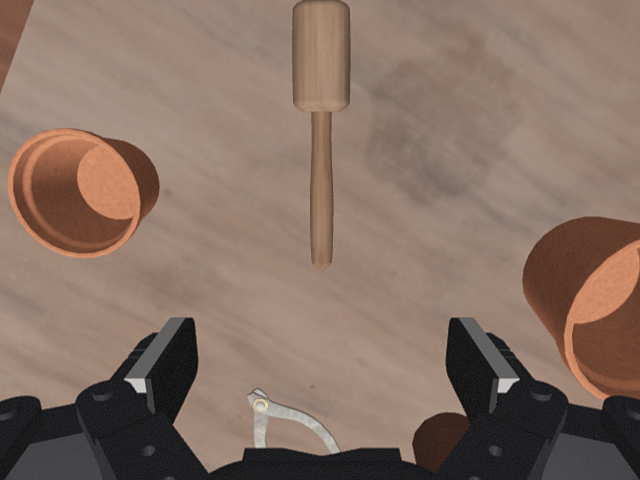

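The wrist view matches the prediction: the butt is at (321,268) against (324,265). I'll descend now.

Call:
move_arm(motion="0 0 -0.03 0; 0 0 -0.06 0; 0 0 -0.09 0; 0 0 -0.115 0; 0 0 -0.13 0; 0 0 -0.14 0; 0 0 -0.147 0; 0 0 -0.147 0; 0 0 -0.147 0")

```text
clock: 3.78
position: [0.5523, -0.1467, 0.0049]
ee_rot: [0.348, 0.615, -0.348, 0.616]
ft_force: [-0.4, 0.1, 0.5]
grip_width: 1.0
```

Call:
move_arm(motion="0 0 -0.001 0; 0 0 -0.001 0; 0 0 -0.001 0; 0 0 -0.001 0; 0 0 -0.001 0; 0 0 -0.001 0; 0 0 -0.001 0; 0 0 -0.001 0", grip=0, force=50)

```text
clock: 4.78
position: [0.552, -0.1465, 0.0034]
ee_rot: [0.348, 0.615, -0.348, 0.615]
ft_force: [0.5, 0.7, 1.3]
grip_width: 0.162
```

Run:
```python
from h import *;from workcell import *
o=get_obs();print(o["grip_width"]*85,o["ft_force"],o["torque"])
p,d=camera("wrist");cv2.imwrite("pics/w2.png",p[:,:,::-1])
```

```text
13.75286431624372 [0.49520677 0.73067491 1.29391552] [0.04426822 0.04534145 0.03316763]
```

View pics/w2.png

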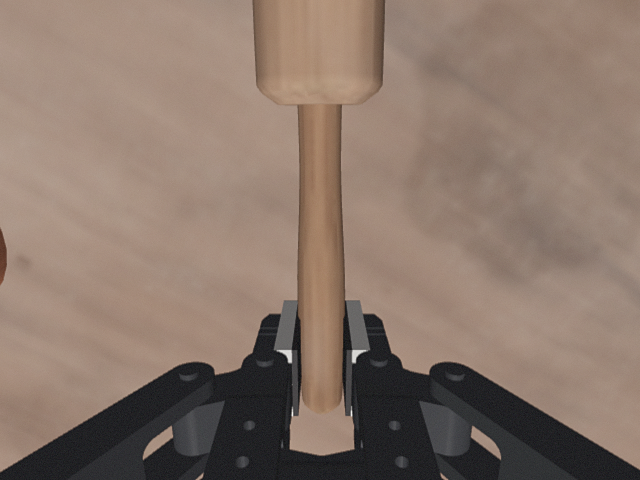

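The mallet is between the pads, with the butt at (322,410) just behind them. I'll lift it level.

Call:
move_arm(motion="0 0 0.003 0; 0 0 0.01 0; 0 0 0.02 0; 0 0 0.035 0; 0 0 0.055 0; 0 0 0.08 0; 0 0 0.1 0; 0 0 0.115 0; 0 0 0.12 0; 0 0 0.12 0", force=60)

```text
clock: 6.08
position: [0.5519, -0.1464, 0.1232]
ee_rot: [0.348, 0.615, -0.348, 0.615]
ft_force: [-0.1, -0.9, -2.0]
grip_width: 0.163
```

Call:
move_arm(motion="0 0 0.01 0; 0 0 0.025 0; 0 0 0.045 0; 0 0 0.07 0; 0 0 0.09 0; 0 0 0.105 0; 0 0 0.115 0; 0 0 0.12 0; 0 0 0.12 0; 0 0 0.12 0")

```text
clock: 7.32
position: [0.5517, -0.1464, 0.2428]
ee_rot: [0.348, 0.616, -0.348, 0.615]
ft_force: [0.3, 0.1, -1.9]
grip_width: 0.158
```

Run:
```python
from h import *;from workcell import *
o=get_obs();print(o["grip_width"]*85,o["ft_force"],o["torque"],o["position"],o["joint_pos"].round(2))
p,d=camera("scene");cv2.imwrite("pics/s2.png",cv2.resize(p[60:300,180:500,::-1],(800,600)))
```

```text
13.418679052168784 [ 0.26535287  0.0735113  -1.93614709] [-0.09007451  0.12005255  0.03674715] [ 0.55169991 -0.14644833  0.24275414] [-0.47  0.24  0.77  1.63 -0.17  1.34 -0.7 ]
```

View pics/s2.png

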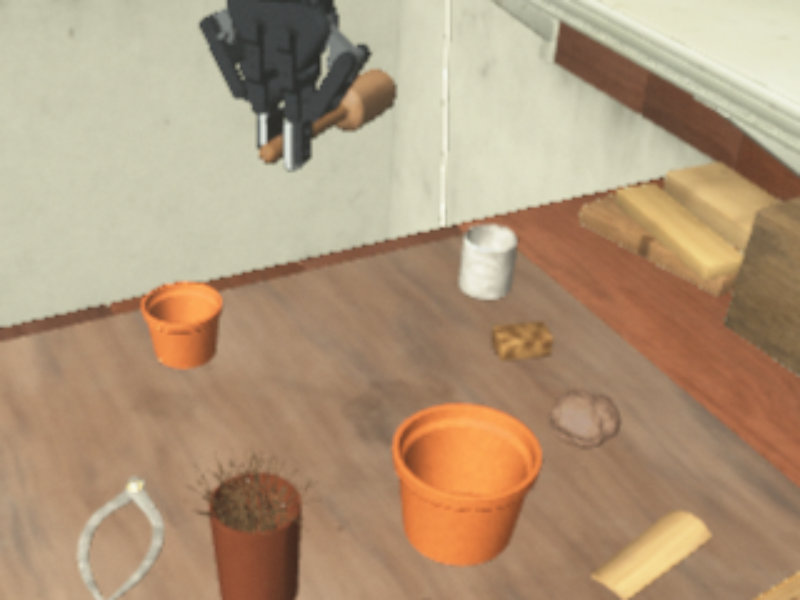

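It's held level in the air. Next I'll ease the grip in short steps.

Call:
move_arm(motion="0 0 0 0; 0 0 0 0; 0 0 0 0; 0 0 0 0; 0 0 0 0", force=5)

```text
clock: 8.0
position: [0.552, -0.1465, 0.2433]
ee_rot: [0.348, 0.615, -0.348, 0.615]
ft_force: [0.2, 0.8, -0.9]
grip_width: 0.158
```

```bash
cat > look.py <<'E'
import sys
from h import *;from workcell import *
o=get_obs();print(o["grip_width"]*85,o["ft_force"].round(2),o["torque"].round(3),o["position"].round(4))
p,d=camera("scene");cv2.imwrite(f"pics/{sys.argv[1]}.png",cv2.resize(p[40:280,200:520,::-1],(800,600)))
np.savez("s.npz",p=p,d=d)
E
python3 look.py s3
```

```text
13.45807658911158 [ 0.22  0.78 -0.88] [-0.093  0.13   0.019] [ 0.552  -0.1465  0.2433]
```

View pics/s3.png

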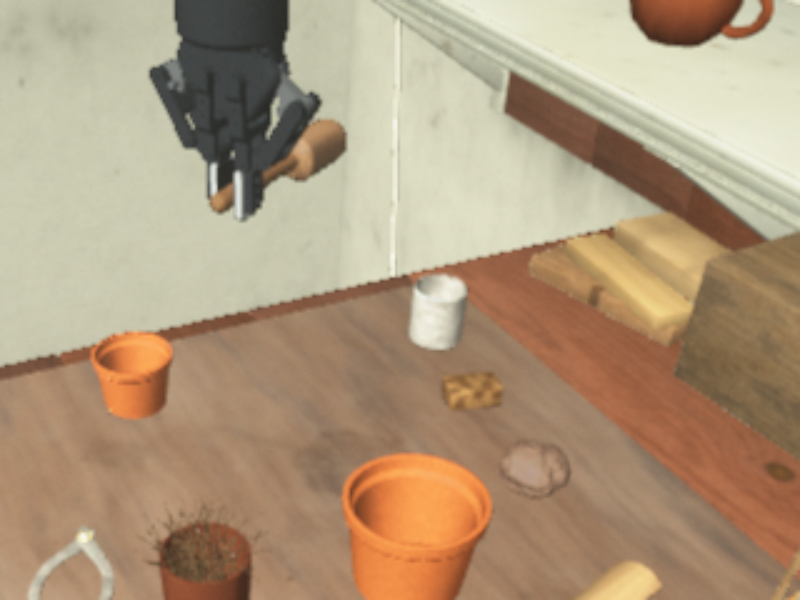

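It still reads level with a moment of 0.16 N·m, so the force is probably still ramping. I'll wait a little longer.

Call:
move_arm(motion="0 0 0 0; 0 0 0 0; 0 0 0 0; 0 0 0 0")

```text
clock: 8.55
position: [0.552, -0.1466, 0.2434]
ee_rot: [0.348, 0.615, -0.348, 0.615]
ft_force: [0.1, 0.3, -2.0]
grip_width: 0.159
```

```bash
python3 look.py s4
```

```text
13.495750201609242 [ 0.06  0.31 -2.01] [-0.103  0.105 -0.043] [ 0.552  -0.1466  0.2434]
```

View pics/s4.png

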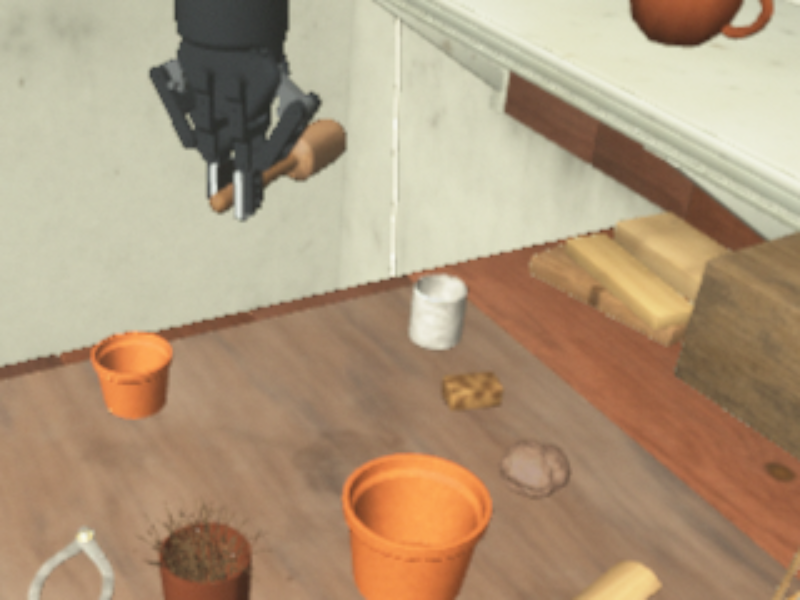

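No change yet. The force may only apply together with a grip command, so I'll give both.

Call:
move_arm(motion="0 0 0 0; 0 0 0 0; 0 0 0 0; 0 0 0 0", grip=0, force=4.5)

```text
clock: 9.1
position: [0.552, -0.1465, 0.2433]
ee_rot: [0.348, 0.615, -0.348, 0.615]
ft_force: [0.2, -0.4, -1.7]
grip_width: 0.159
```

```bash
python3 look.py s5
```

```text
13.500955974058868 [ 0.24 -0.38 -1.66] [-0.082  0.127 -0.   ] [ 0.552  -0.1465  0.2433]
```

View pics/s5.png

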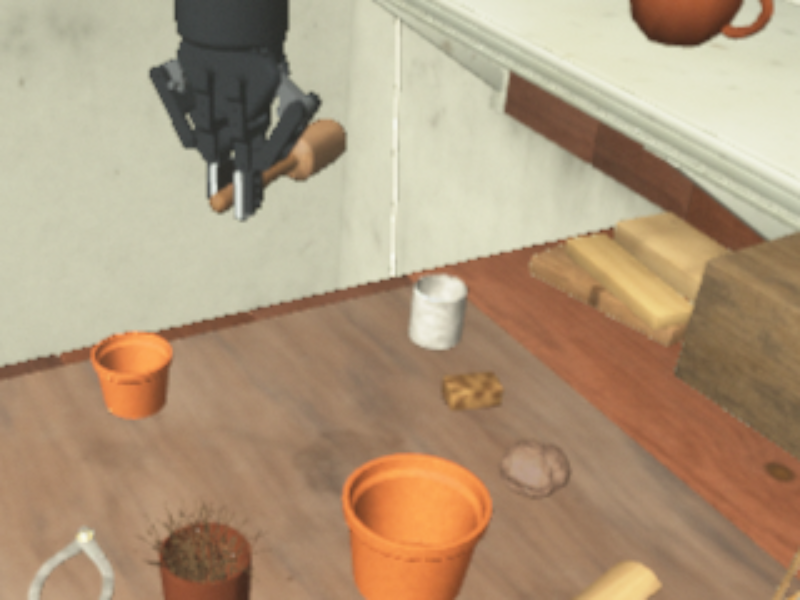

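Call:
move_arm(motion="0 0 0 0; 0 0 0 0; 0 0 0 0", force=4)

```text
clock: 9.52
position: [0.5519, -0.1466, 0.2433]
ee_rot: [0.348, 0.615, -0.348, 0.615]
ft_force: [0.4, 0.6, -1.9]
grip_width: 0.157
```

```bash
python3 look.py s6
python3 - <<'E'
import cv2
a=cv2.imread('pics/s5.png').astype(int);b=cv2.imread('pics/s6.png').astype(int);import numpy as np
print((abs(a-b).max(2)>30)[100:260,150:400].sum())
E
```

```text
13.3044521819095 [ 0.36  0.62 -1.95] [-0.129  0.166 -0.011] [ 0.5519 -0.1466  0.2433]
0
```

No response between 3 and 5 N, so the force seems to be floored. Before easing with the opening instead, I'll lower a little so any slip is short.

Call:
move_arm(motion="0 0 -0.01 0; 0 0 -0.025 0; 0 0 -0.045 0; 0 0 -0.06 0; 0 0 -0.07 0; 0 0 -0.075 0; 0 0 -0.075 0", grip=0, force=40)

```text
clock: 10.45
position: [0.552, -0.1466, 0.1683]
ee_rot: [0.348, 0.615, -0.348, 0.615]
ft_force: [-0.7, 0.4, -1.5]
grip_width: 0.157
```

Call:
move_arm(motion="0 0 0 0; 0 0 0 0; 0 0 0 0", grip=0.14, force=5)

```text
clock: 10.82
position: [0.5521, -0.1466, 0.1686]
ee_rot: [0.348, 0.615, -0.348, 0.616]
ft_force: [0.6, -0.3, -1.1]
grip_width: 0.156
```

```bash
python3 look.py s7
```

```text
13.240685381670133 [ 0.62 -0.33 -1.11] [-0.121  0.164  0.039] [ 0.5521 -0.1466  0.1686]
```

View pics/s7.png

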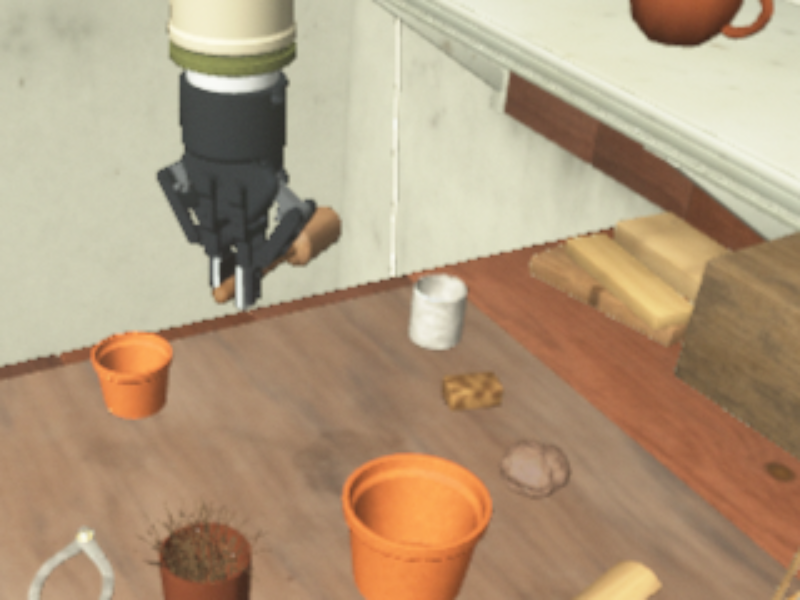

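Still level. I'll raise the opening target in small steps.

Call:
move_arm(motion="0 0 0 0; 0 0 0 0", grip=0.155)

```text
clock: 11.12
position: [0.552, -0.1465, 0.1683]
ee_rot: [0.348, 0.615, -0.348, 0.615]
ft_force: [0.1, -0.3, -1.5]
grip_width: 0.158
```

```bash
cat > chk.py <<'E'
from workcell import *;import numpy as np
import cv2
o=get_obs();print(o["grip_width"],o["ft_force"].round(2),o["torque"].round(3))
p,d=camera("wrist");cv2.imwrite("pics/wl.png",p[:,:,::-1])
E
python3 chk.py; cp pics/wl.png pics/w3.png
```

```text
0.15773868803809768 [ 0.09 -0.31 -1.53] [-0.123  0.135  0.009]
```

View pics/w3.png

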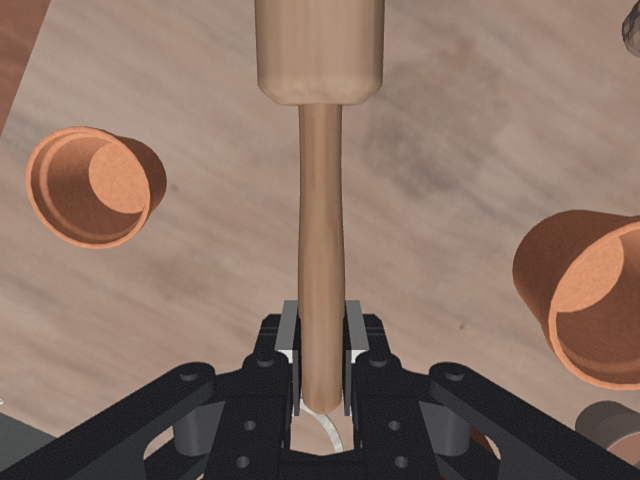

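The handle hasn't moved, with the butt still at (322,410).

Call:
move_arm(motion="0 0 0 0; 0 0 0 0", grip=0.163)

```text
clock: 11.42
position: [0.5519, -0.1466, 0.1683]
ee_rot: [0.348, 0.615, -0.348, 0.615]
ft_force: [0.4, -0.1, -2.5]
grip_width: 0.164
```

```bash
python3 chk.py; cp pics/wl.png pics/w4.png; python3 -c "
import cv2,numpy as np
a=cv2.imread('pics/w3.png').astype(int);b=cv2.imread('pics/w4.png').astype(int);print((abs(a-b).max(2)>30).sum())"
```

```text
0.16360447549558582 [ 0.41 -0.07 -2.53] [-0.069  0.16   0.015]
1767
```

View pics/w4.png

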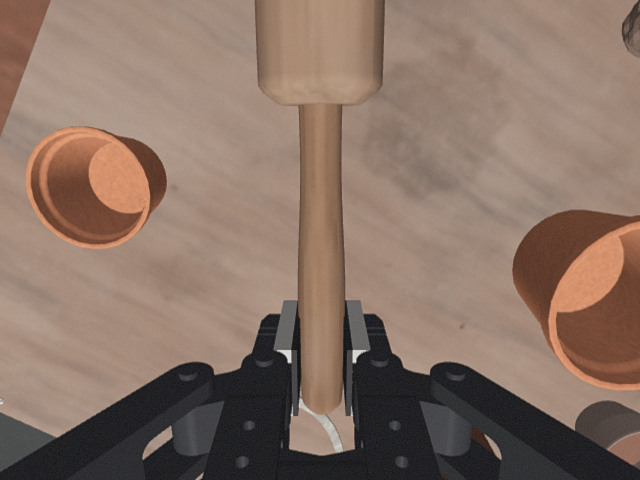

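The fingers now follow the target and the handle still holds. I'll keep to finer steps.

Call:
move_arm(motion="0 0 0 0; 0 0 0 0", grip=0.167)

```text
clock: 11.72
position: [0.5519, -0.1465, 0.1683]
ee_rot: [0.348, 0.615, -0.348, 0.615]
ft_force: [-0.4, -0.6, -1.3]
grip_width: 0.171
```

```bash
cp pics/wl.png pics/prev.png
cat > cmp.py <<'E'
import cv2,numpy as np
a=cv2.imread('pics/prev.png').astype(int);b=cv2.imread('pics/wl.png').astype(int);m=(abs(a-b).max(2)>30);print("changed",m.sum(),"upper",m[:290].sum())
E
python3 chk.py; python3 cmp.py
```

```text
0.17086617229018972 [-0.37 -0.62 -1.3 ] [-0.075  0.111 -0.006]
changed 771 upper 1
```

Call:
move_arm(motion="0 0 0 0; 0 0 0 0", grip=0.171)

```text
clock: 12.02
position: [0.5519, -0.1466, 0.1683]
ee_rot: [0.348, 0.615, -0.348, 0.615]
ft_force: [0.8, 0.2, -1.1]
grip_width: 0.171
```

```bash
cp pics/wl.png pics/prev.png; python3 chk.py; python3 cmp.py
```

```text
0.17090462559693353 [ 0.77  0.19 -1.1 ] [-0.027  0.114  0.01 ]
changed 762 upper 0
```

Call:
move_arm(motion="0 0 0 0; 0 0 0 0", grip=0.175)

```text
clock: 12.32
position: [0.552, -0.1465, 0.1683]
ee_rot: [0.348, 0.615, -0.348, 0.615]
ft_force: [-0.4, 0.3, -1.7]
grip_width: 0.17
```

```bash
cp pics/wl.png pics/prev.png; python3 chk.py; python3 cmp.py
```

```text
0.17029281409241132 [-0.44  0.27 -1.66] [-0.072  0.134 -0.054]
changed 21161 upper 14967
```

View pics/wl.png

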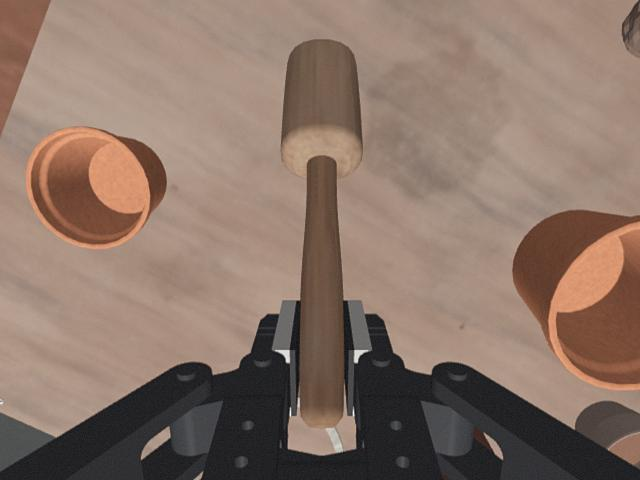

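The mallet is swinging now, with its head at (321,110), roughly 40° down. I'll let it carry on for a moment.

Call:
move_arm(motion="0 0 0 0")

```text
clock: 12.5
position: [0.5518, -0.1466, 0.1682]
ee_rot: [0.348, 0.615, -0.348, 0.615]
ft_force: [-0.7, -0.1, -2.1]
grip_width: 0.175
```

```bash
python3 chk.py; cp pics/wl.png pics/w6.png
```

```text
0.17477344849758836 [-0.72 -0.09 -2.12] [-0.102  0.159  0.067]
```

View pics/w6.png

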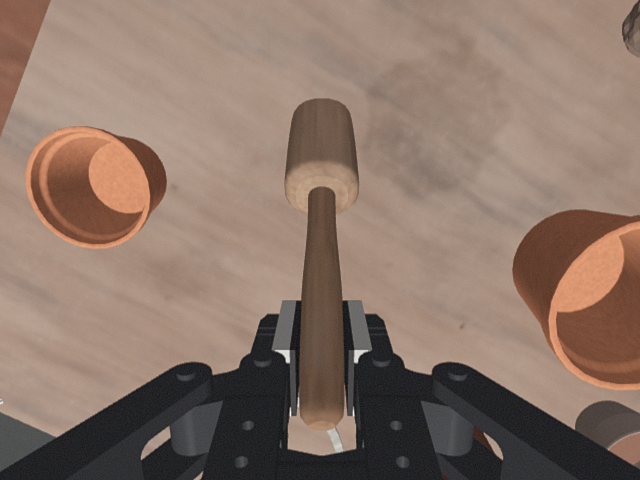

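Call:
move_arm(motion="0 0 0 0; 0 0 0 0; 0 0 0 0")

```text
clock: 12.92
position: [0.552, -0.1465, 0.1684]
ee_rot: [0.348, 0.615, -0.348, 0.615]
ft_force: [0.5, -0.5, -2.2]
grip_width: 0.171
```

```bash
python3 chk.py; cp pics/wl.png pics/w7.png
```

```text
0.17145058865615279 [ 0.49 -0.51 -2.2 ] [-0.041  0.111  0.038]
```

View pics/w7.png

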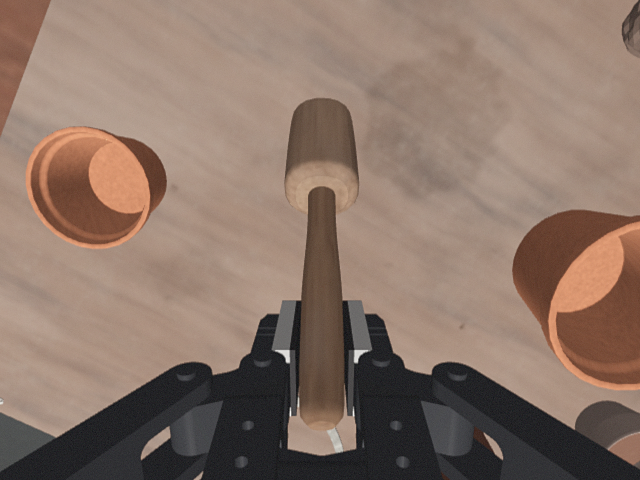

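It has stopped part-way, so I'll ease a little more.

Call:
move_arm(motion="0 0 0 0; 0 0 0 0", grip=0.177)

```text
clock: 13.22
position: [0.552, -0.1465, 0.1684]
ee_rot: [0.348, 0.615, -0.348, 0.615]
ft_force: [0.3, -0.1, -2.7]
grip_width: 0.175
```

```bash
cp pics/wl.png pics/prev.png; python3 chk.py; python3 cmp.py; cp pics/wl.png pics/w8.png
```

```text
0.17505139807845888 [ 0.31 -0.14 -2.65] [-0.035  0.083 -0.044]
changed 203 upper 1
```

View pics/w8.png

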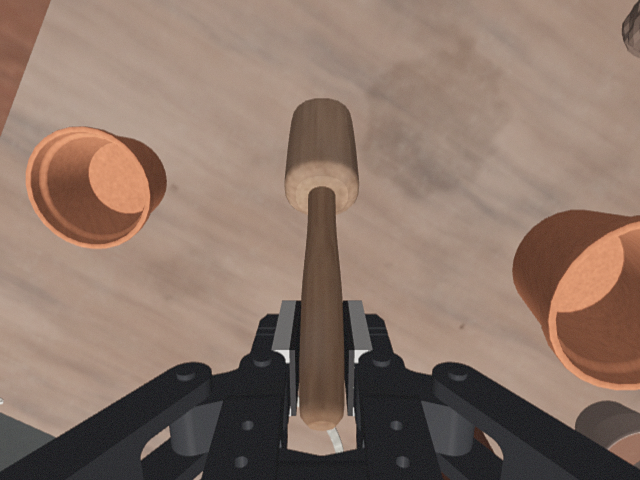

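Call:
move_arm(motion="0 0 0 0; 0 0 0 0", grip=0.179)

```text
clock: 13.52
position: [0.552, -0.1466, 0.1683]
ee_rot: [0.348, 0.615, -0.348, 0.615]
ft_force: [-0.3, -0.3, -1.8]
grip_width: 0.178
```

```bash
cp pics/wl.png pics/prev.png; python3 chk.py; python3 cmp.py; cp pics/wl.png pics/w9.png
```

```text
0.1782452758256391 [-0.31 -0.33 -1.76] [-0.03   0.091  0.   ]
changed 5474 upper 5124
```

View pics/w9.png

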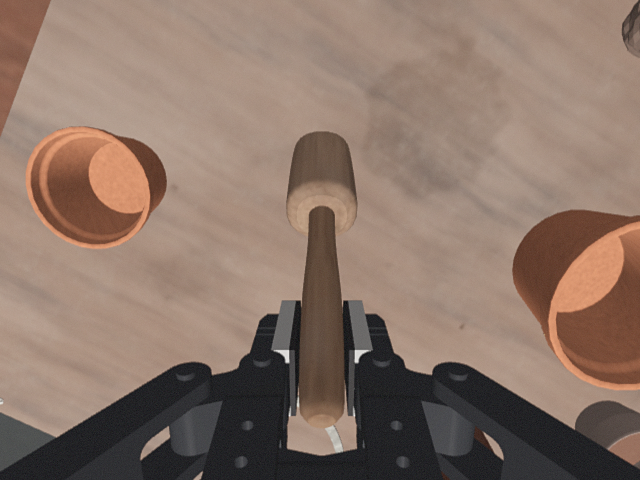

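It comes down in controlled steps and is now about 60° down.

Call:
move_arm(motion="0 0 0 0; 0 0 0 0; 0 0 0 0", grip=0.181)

```text
clock: 13.95
position: [0.5519, -0.1466, 0.1683]
ee_rot: [0.348, 0.615, -0.348, 0.615]
ft_force: [-0.0, 0.5, -1.6]
grip_width: 0.181
```

```bash
cp pics/wl.png pics/prev.png; python3 chk.py; python3 cmp.py; cp pics/wl.png pics/w10.png
```

```text
0.1814069039582629 [-0.02  0.46 -1.55] [-0.007 -0.047  0.012]
changed 7581 upper 5409
```

View pics/w10.png

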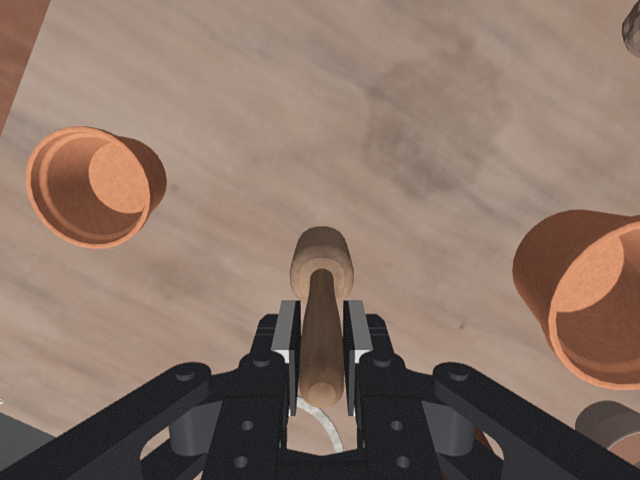

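```bash
cat > pl.py <<'E'
from h import *;from workcell import *
import sys
o=get_obs();t=o["position"];g=t+[0,0,.019];a=np.array([.856,.517,0])
p,d=camera("scene");np.savez("s.npz",p=p,d=d)
def proj(i,P):
    c=R.from_quat(i["attitude"]).inv().apply(P-i["eye"]);K=i["camera_matrix"]
    return np.c_[K[0,0]*c[:,0]/-c[:,2]+K[0,2],K[1,1]*c[:,1]/c[:,2]+K[1,2]]
i=camera_info("scene");w=camera_info("wrist")
pts=np.array([g+[0,0,.02],g,g-[0,0,.077],g-[0,0,.137]])
print("scene",proj(i,pts).round(0).tolist());print("wrist",proj(w,pts).round(0).tolist())
c=proj(i,pts)[2].astype(int);x0,y0=max(c[0]-80,0),max(c[1]-60,0)
q=cv2.resize(p[y0:y0+120,x0:x0+160,::-1],(800,600),interpolation=cv2.INTER_CUBIC)
for u in proj(i,pts): cv2.drawMarker(q,tuple(((u-[x0,y0])*5).astype(int)),(0,0,255),0,12)
cv2.imwrite("pics/"+sys.argv[1]+".png",q)
# side-plane intersect: rays onto vertical plane through the mallet axis; use pixels passed
E
python3 pl.py p1
```

```text
scene [[295.0, 143.0], [295.0, 152.0], [295.0, 186.0], [296.0, 209.0]]
wrist [[322.0, 387.0], [322.0, 349.0], [322.0, 268.0], [322.0, 235.0]]
```

View pics/p1.png

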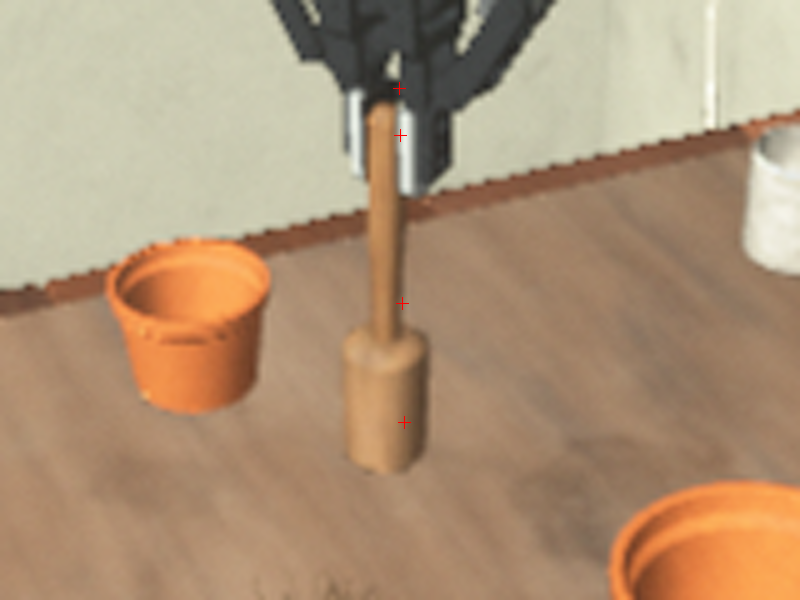

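The mallet hangs plumb: the butt is at (382,110), the head's bottom at (387,465), and the predicted plumb line has the same slope. It has slid about 12 mm. I'll grip firmly now.

Call:
move_arm(motion="0 0 0 0; 0 0 0 0; 0 0 0 0; 0 0 0 0", grip=0, force=60)

```text
clock: 14.55
position: [0.552, -0.1466, 0.1683]
ee_rot: [0.348, 0.615, -0.348, 0.615]
ft_force: [0.5, 0.2, -2.2]
grip_width: 0.168
```

```bash
python3 pl.py p2;python3 chk.py
```

```text
scene [[295.0, 143.0], [295.0, 152.0], [296.0, 186.0], [296.0, 209.0]]
wrist [[322.0, 387.0], [322.0, 349.0], [322.0, 268.0], [322.0, 235.0]]
0.16211630173849098 [-0.76  1.14 -2.36] [-0.032 -0.036 -0.01 ]
```

View pics/p2.png

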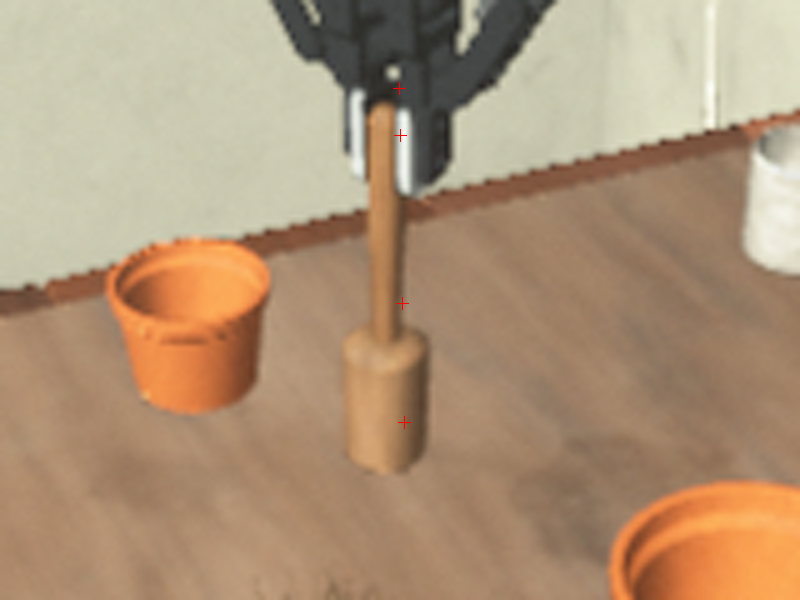

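View pics/wl.png

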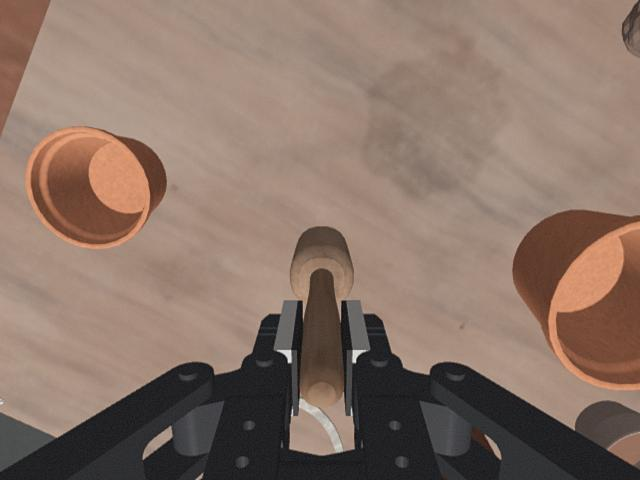

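The grip is firm and the mallet is unchanged, but the handle seems offset a few mm along the swing direction. I'll triangulate it.

Run:
```python
from h import *;from workcell import *
i=camera_info("scene");w=camera_info("wrist");x0,y0=int(295.5)-80,186-60
o=get_obs();g=o["position"]+[0,0,.019];a=np.array([.856,.517,0]);n=np.array([.517,-.856,0])
def tri(u1,u2):
    e1,r1=rays(i,u1);e2,r2=rays(w,u2);r1,r2=r1[0],r2[0]
    s=np.linalg.lstsq(np.c_[r1,-r2],e2-e1,rcond=None)[0];A=e1+s[0]*r1;B=e2+s[1]*r2;return (A+B)/2,np.linalg.norm(A-B)
P,e=tri([382/5+x0,110/5+y0],[321,393]);print("butt rel g: a,n,z",(P-g)@a,(P-g)@n,P[2]-g[2],e)
# scene rays to vertical swing plane through n=0
for px in ([382,108],[386,335],[386,352],[387,462]):
    ee,r=rays(i,[px[0]/5+x0,px[1]/5+y0]);r=r[0];s=((g-ee)@n)/(r@n);Q=ee+s*r-g;print(px,"a",round(Q@a,4),"z",round(Q[2],4))
# wrist: head far bottom edge & shoulder
for px in ([321,227],[321,272],[321,393]):
    ee,r=rays(w,px);r=r[0];s=((g-ee)@n)/(r@n) if abs(r@n)>.05 else None
    for z in (-.15,-.09,.012):
        t=(g[2]+z-ee[2])/r[2];Q=ee+t*r-g;print("w",px,z,"a",round(Q@a,4),"n",round(Q@n,4))
```

```text
butt rel g: a,n,z -0.008498810404134872 -0.0012297276894115917 0.011764683603341375 0.001869070680806078
[382, 108] a -0.0116 z 0.0147
[386, 335] a -0.012 z -0.0882
[386, 352] a -0.0122 z -0.0964
[387, 462] a -0.0131 z -0.1528
w [321, 227] -0.15 a 0.0017 n -0.0006
w [321, 227] -0.09 a 0.0174 n -0.0005
w [321, 227] 0.012 a 0.0441 n -0.0003
w [321, 272] -0.15 a -0.03 n -0.0007
w [321, 272] -0.09 a -0.0073 n -0.0006
w [321, 272] 0.012 a 0.0313 n -0.0003
w [321, 393] -0.15 a -0.1264 n -0.001
w [321, 393] -0.09 a -0.0825 n -0.0008
w [321, 393] 0.012 a -0.0077 n -0.0004
```

The handle axis is about 8–13 mm off the grasp point on the butt side (my two views differ by a few mm), and the head's bottom is about 151 mm below it. I'll raise it, then carry it over the jar with that offset allowed for.

Call:
move_arm(motion="0 0 0.015 0; 0 0 0.04 0; 0 0 0.065 0; 0 0 0.08 0; 0.003 -0.007 0.085 0; 0.01 -0.022 0.085 0; 0.02 -0.045 0.085 0; 0.03 -0.07 0.085 0; 0.04 -0.095 0.085 0; 0.05 -0.12 0.085 0")

```text
clock: 15.9
position: [0.602, -0.2677, 0.2523]
ee_rot: [0.348, 0.616, -0.348, 0.615]
ft_force: [0.6, -0.2, -1.1]
grip_width: 0.168
```

Call:
move_arm(motion="0.01 -0.022 0 0; 0.019 -0.04 0 0; 0.024 -0.051 0 0; 0.026 -0.056 0 0; 0.026 -0.056 0 0; 0.026 -0.056 0 0")

```text
clock: 16.65
position: [0.6281, -0.3218, 0.2535]
ee_rot: [0.348, 0.615, -0.348, 0.616]
ft_force: [-0.5, -0.3, -2.5]
grip_width: 0.159
```

```bash
python3 pl.py p3;python3 chk.py; cp pics/wl.png pics/w11.png
python3 - <<'E'
from h import *;from workcell import *
p,d=camera("top");cv2.imwrite("pics/t3.png",p[:,:,::-1]);print(get_obs()["position"])
E
```

```text
scene [[384.0, 132.0], [382.0, 144.0], [377.0, 185.0], [373.0, 213.0]]
wrist [[322.0, 387.0], [322.0, 349.0], [322.0, 268.0], [322.0, 235.0]]
0.16223675528606227 [-0.38 -0.56 -1.5 ] [-0.015 -0.017 -0.034]
[ 0.62807005 -0.3219383   0.25356124]
```

View pics/p3.png

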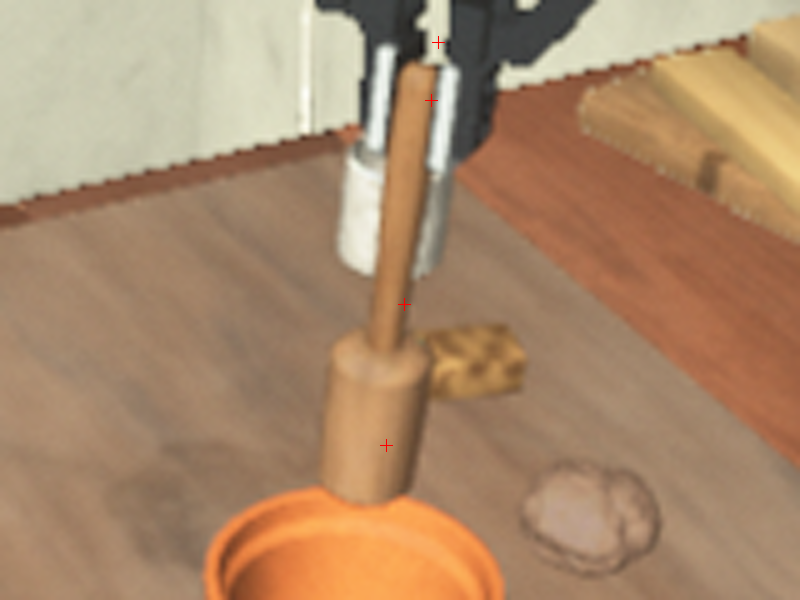

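View pics/w11.png

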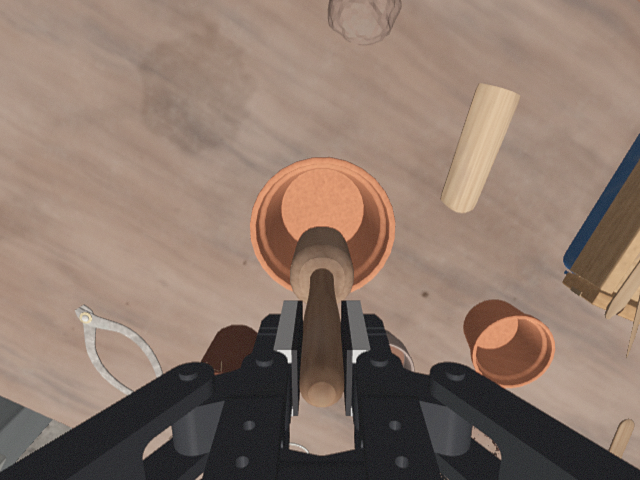

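View pics/t3.png

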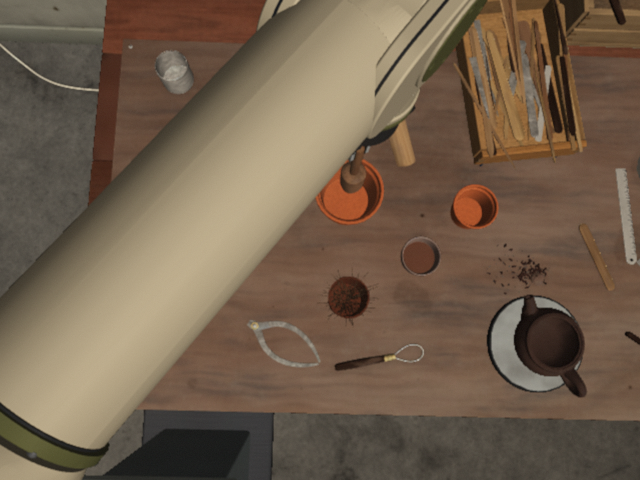

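The mallet hangs unchanged, and in the wrist view it lines up laterally with the jar centre (about 322). I'll lower it with a small correction along the handle offset.

Call:
move_arm(motion="0.002 0.001 -0.01 0; 0.003 0.001 -0.025 0; 0.003 0.001 -0.04 0; 0.003 0.001 -0.055 0; 0.003 0.001 -0.07 0; 0.003 0.001 -0.082 0; 0.003 0.001 -0.092 0; 0.003 0.001 -0.098 0; 0.003 0.001 -0.1 0; 0.003 0.001 -0.1 0")

```text
clock: 18.05
position: [0.631, -0.3216, 0.1536]
ee_rot: [0.348, 0.615, -0.348, 0.616]
ft_force: [-1.2, -1.2, -1.7]
grip_width: 0.166
```

Call:
move_arm(motion="0 0 -0.002 0; 0 0 -0.004 0; 0 0 -0.006 0; 0 0 -0.008 0; 0 0 -0.01 0; 0 0 -0.01 0")

```text
clock: 18.8
position: [0.6309, -0.3215, 0.1431]
ee_rot: [0.348, 0.615, -0.348, 0.615]
ft_force: [0.4, -1.0, -1.5]
grip_width: 0.168
```

```bash
python3 pl.py p4;python3 chk.py
```

```text
scene [[377.0, 191.0], [376.0, 201.0], [372.0, 234.0], [369.0, 258.0]]
wrist [[322.0, 387.0], [322.0, 349.0], [322.0, 267.0], [322.0, 235.0]]
0.16868544970581034 [ 0.38  0.47 -0.84] [-0.02  -0.011  0.015]
```

View pics/p4.png

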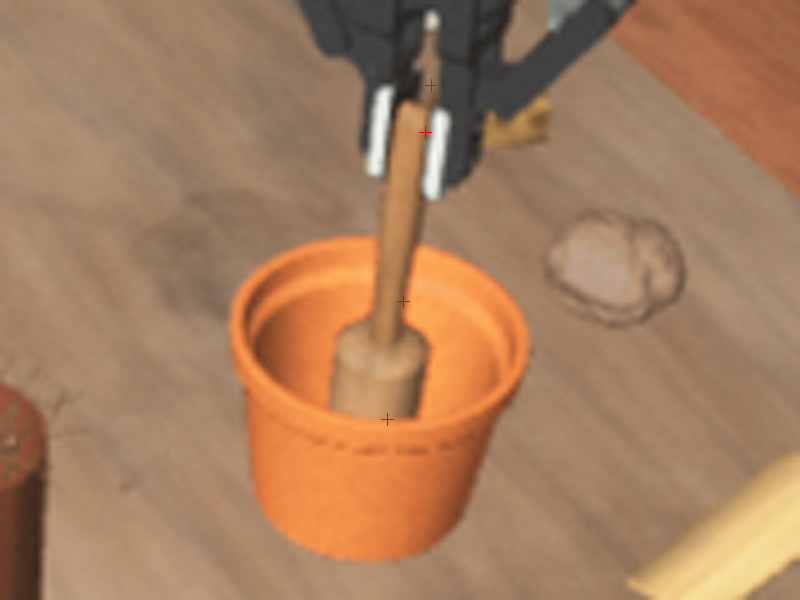

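View pics/wl.png

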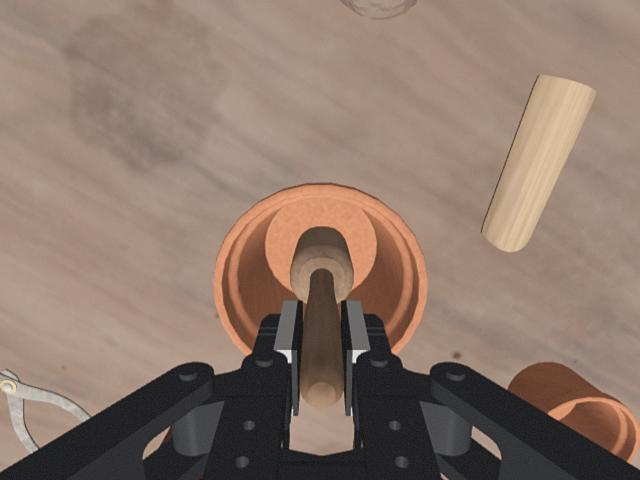

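The head is inside the jar with clear walls all round, as the wrist view shows. I'll creep to the floor.

Call:
move_arm(motion="0 0 -0.001 0; 0 0 -0.002 0; 0 0 -0.003 0; 0 0 -0.003 0")

```text
clock: 19.4
position: [0.6309, -0.3215, 0.1402]
ee_rot: [0.348, 0.615, -0.348, 0.615]
ft_force: [0.6, 0.3, -2.0]
grip_width: 0.167
```

Call:
move_arm(motion="0 0 -0.001 0; 0 0 -0.002 0; 0 0 -0.002 0")

```text
clock: 19.77
position: [0.6309, -0.3215, 0.1382]
ee_rot: [0.348, 0.615, -0.348, 0.615]
ft_force: [0.4, 0.0, -2.5]
grip_width: 0.164
```

Call:
move_arm(motion="0 0 -0.001 0; 0 0 -0.0015 0; 0 0 -0.0015 0")

```text
clock: 20.15
position: [0.6309, -0.3215, 0.1368]
ee_rot: [0.348, 0.615, -0.348, 0.615]
ft_force: [0.3, -0.5, -1.8]
grip_width: 0.161
```

Call:
move_arm(motion="0 0 -0.001 0; 0 0 -0.0015 0; 0 0 -0.0015 0")

```text
clock: 20.52
position: [0.6309, -0.3215, 0.1353]
ee_rot: [0.348, 0.615, -0.348, 0.615]
ft_force: [0.5, 1.4, -1.7]
grip_width: 0.164
```

Call:
move_arm(motion="0 0 -0.001 0; 0 0 -0.0015 0; 0 0 -0.0015 0")

```text
clock: 20.9
position: [0.6312, -0.3218, 0.1345]
ee_rot: [0.348, 0.615, -0.348, 0.616]
ft_force: [-1.3, 0.6, 5.4]
grip_width: 0.164
```

Call:
move_arm(motion="0 0 -0.001 0; 0 0 -0.001 0")

```text
clock: 21.15
position: [0.6314, -0.3221, 0.1345]
ee_rot: [0.348, 0.615, -0.348, 0.616]
ft_force: [-2.2, 1.2, 10.7]
grip_width: 0.168
```

```bash
python3 pl.py p5;python3 chk.py
```

```text
scene [[377.0, 195.0], [376.0, 205.0], [372.0, 238.0], [368.0, 261.0]]
wrist [[323.0, 387.0], [322.0, 349.0], [322.0, 268.0], [322.0, 235.0]]
0.16601922119847468 [-2.15  0.35 10.98] [ 0.314  0.64  -0.002]
```

View pics/p5.png

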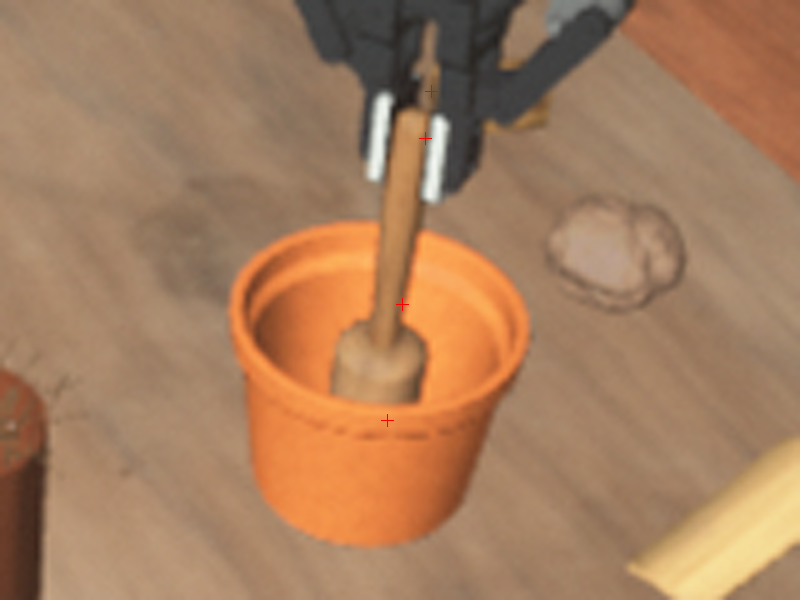

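Contact with the floor: the force went from −2 to +11 N. I'll relieve it by about 1 mm and open gently.

Call:
move_arm(motion="0 0 0.001 0; 0 0 0.001 0")

```text
clock: 21.5
position: [0.6312, -0.3218, 0.1345]
ee_rot: [0.348, 0.615, -0.348, 0.616]
ft_force: [-1.2, -0.2, 6.0]
grip_width: 0.166
```

Call:
move_arm(motion="0 0 0 0; 0 0 0 0; 0 0 0 0", grip=0.2)

```text
clock: 21.88
position: [0.6309, -0.3214, 0.1335]
ee_rot: [0.348, 0.616, -0.348, 0.615]
ft_force: [0.1, -0.1, -1.5]
grip_width: 0.202
```

Call:
move_arm(motion="0 0 0 0; 0 0 0 0; 0 0 0 0; 0 0 0 0", grip=0.5)

```text
clock: 22.38
position: [0.631, -0.3216, 0.1339]
ee_rot: [0.348, 0.615, -0.348, 0.615]
ft_force: [0.1, -0.0, 0.3]
grip_width: 0.499
```

```bash
python3 pl.py p6;python3 chk.py
```

```text
scene [[377.0, 195.0], [376.0, 205.0], [371.0, 238.0], [368.0, 261.0]]
wrist [[323.0, 387.0], [322.0, 349.0], [322.0, 268.0], [322.0, 235.0]]
0.499167821479273 [ 0.45 -0.54  0.28] [ 0.015 -0.001 -0.017]
```

View pics/p6.png

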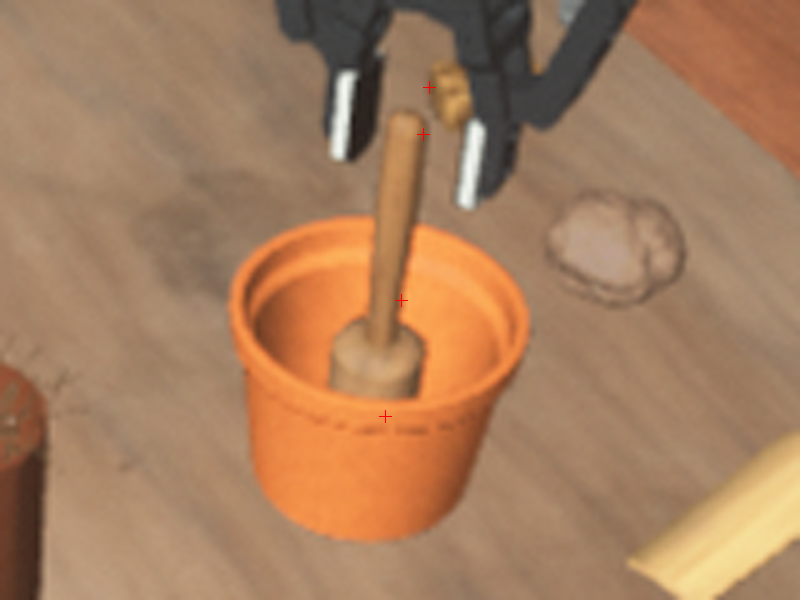

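View pics/wl.png

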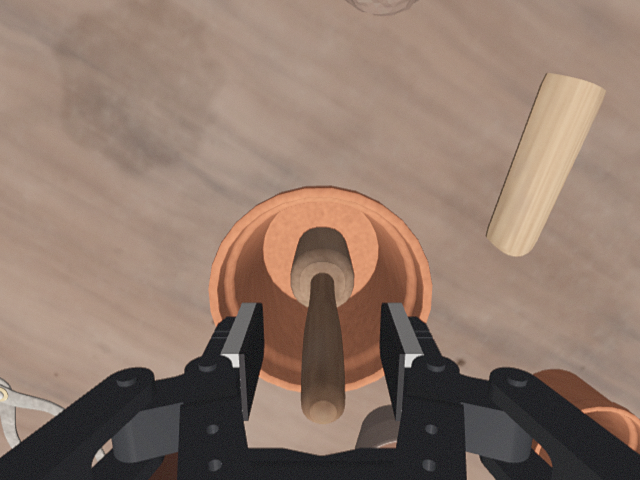

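The mallet stands free with the fingers clear on both sides. I'll withdraw straight up.

Call:
move_arm(motion="0 0 0.005 0; 0 0 0.02 0; 0 0 0.045 0; 0 0 0.075 0; 0 0 0.105 0; 0 0 0.13 0; 0 0 0.145 0; 0 0 0.15 0; 0 0 0.15 0; 0 0 0.15 0")

```text
clock: 23.72
position: [0.6307, -0.3213, 0.2827]
ee_rot: [0.348, 0.616, -0.348, 0.615]
ft_force: [-0.4, -0.6, -0.8]
grip_width: 0.5
```

Run:
```python
from h import *;from workcell import *
p,d=camera("scene");cv2.imwrite("pics/s9.png",p[:,:,::-1])
i=camera_info("top");p2,d=camera("top");cv2.imwrite("pics/t9.png",p2[:,:,::-1]);o=get_obs();print(o["clock"],o["position"])
a=np.load("top0.npz")["p"].astype(int)
for n,(u0,v0,u1,v1) in dict(cup=(395,230,445,282),pot=(320,268,378,325)).items():print(n,(abs(a-p2)[v0:v1,u0:u1].max(2)>40).sum())
```

```text
23.825 [ 0.63076737 -0.32136586  0.28298946]
cup 0
pot 0
```

View pics/s9.png

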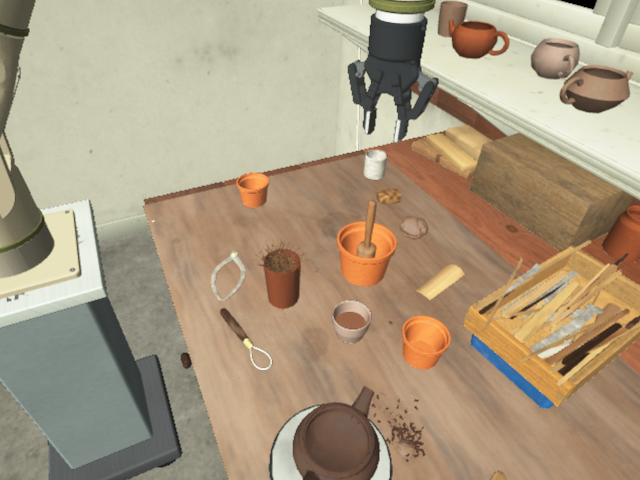

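View pics/t9.png

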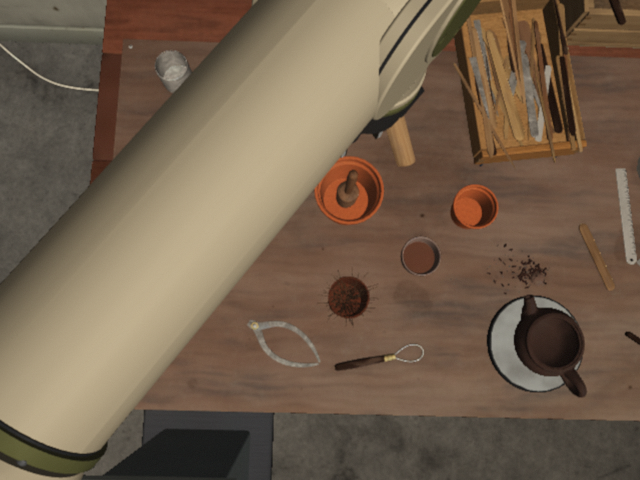

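The mallet stands head down in the jar at about (368,245) in the scene view. The cup and pot are unchanged and the gripper is clear.

```bash
python3 -c "
from workcell import *
print(hand_in())"
```

```text
the job is handed in; nothing more can be done
None
```

The mallet is standing head down in the red jar (82 mm high, 112 mm over the rim) with its handle sticking up. I handed the job in at about 23.8 s with the gripper well clear.

- **What I did:** I gripped the mallet 25 mm from the butt and lifted it level at 60 N. I eased the grip until the head swung down and it hung nearly plumb, having slid about 12 mm. I gripped it firmly again, lowered it until the head touched the jar floor, let go and withdrew straight up.
- **Easing differed from the description:** commanded forces of 5, 4.5 and 4 N had no visible effect. I raised the opening target in small steps instead, from 0.14 to 0.181. The head therefore came down in several stages rather than one 1 s swing, with no shake to settle it.
- **Measurements that disagreed:** the two views put the handle 8 to 13 mm off the grasp point, and the hanging tilt between 0.5 and 3 degrees. I allowed for that offset when lowering into the jar. The floor was met about 5 mm lower than I had worked out, shown by a clear rise in force to 11 N.
- **Last checks:** the scene and top views show the mallet upright in the jar. The image areas around the cup and brush pot show no changed pixels, and nothing fell.

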